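Pack the microscope kit into its optics tray

TASK

Pack the microscope kit back into its optics tray: stand the long objective upright in the small round pocket, the eyepiece upright in the square pocket and the condenser upright in the large round pocket, and press the lens-cleaning pen, centred, down into its two spring clips until it snaps fully home. Set the three lens parts down gently, never letting one drop. The short objective and the camera tube look much like them but are still needed on the bench: leave those two standing where they are.

Things in the scene. Friction and masses are not known exactly. Their poses are not given: they have to be found in the camera images.
- objective_long: The LONG microscope objective, to be packed. Bright steel barrel 32 mm diameter up to 45 mm height, brass screw thread 25 mm diameter x 5 mm below it, tapering above to a thin 11 mm nose; 65 mm tall, about 160 g. Origin: centre of its underside, z up; it starts standing upright on the bench (z = 0), round, any yaw.
- eyepiece: The eyepiece, to be packed. Steel sleeve 30 mm diameter from 0 to 28 mm height, above it a black head 44 mm diameter up to 48 mm, then a hollow rubber eyecup 41 mm wide round a lens; 58 mm tall, about 110 g. Origin: centre of its underside, z up; it starts standing upright on the bench (z = 0), round, any yaw.
- condenser: The condenser, the widest part, to be packed. Dark foot 50 mm diameter x 12 mm, black body 56 mm diameter from 12 to 34 mm height, low steel cone with a lens above; 43 mm tall, about 200 g. Origin: centre of its underside, z up; it starts standing upright on the bench (z = 0), round, any yaw.
- pen: The lens-cleaning pen, to be packed. A rod 130 mm long and 14 mm in diameter, round aluminium ends and an eight-sided black grip (14 mm across, 50 mm long) in the middle, about 35 g; starts lying on the bench. Origin: its middle, on its axis (7 mm above the bench at the start); x along the pen, either end alike.
- objective_short: Look-alike, stays out: the SHORT objective, same 32 mm steel barrel and brass thread but only 36 mm tall with a broad 23 mm nose. Origin: centre of its underside, z up; stands upright on the bench.
- camera_tube: Look-alike, stays out: the camera tube, aluminium, a knurled ring 44 mm diameter x 16 mm at the BOTTOM and a plain tube 32 mm diameter above it with a flat dark top; 54 mm tall. Origin: centre of its underside, z up; stands upright on the bench.
- pocket_small: A SMALL ROUND pocket, 48 mm diameter, in the middle of a grey block 76 x 76 mm, fixed in the tray; 10 mm deep, felt floor 6 mm above the bench, block top and tray walls 16 mm. Origin: middle of the block's underside, 3 mm below the pocket floor; x, y along its sides. The three blocks stand in a row, in any order, 81 mm apart, along the side of the white tray (158 x 252 mm) nearer the robot.
- pocket_square: A SQUARE pocket, 48 x 48 mm, in the middle of a grey block 76 x 76 mm, fixed in the tray; 10 mm deep, felt floor 6 mm above the bench, block top and tray walls 16 mm. Origin: middle of the block's underside, 3 mm below the pocket floor; x, y along its sides. The three blocks stand in a row, in any order, 81 mm apart, along the side of the white tray (158 x 252 mm) nearer the robot.
- pocket_large: A LARGE ROUND pocket, 66 mm diameter, in the middle of a grey block 76 x 76 mm, fixed in the tray; 10 mm deep, felt floor 6 mm above the bench, block top and tray walls 16 mm. Origin: middle of the block's underside, 3 mm below the pocket floor; x, y along its sides. The three blocks stand in a row, in any order, 81 mm apart, along the side of the white tray (158 x 252 mm) nearer the robot.
- clips: Rail with two sprung U clips, mouths up, at x = -44 and +44 mm, 14 mm wide, flared lips 20 mm apart at z = 31 mm; fingers fit between them (rail 22 wide, 6 high). Runs along the tray's far side, 77 mm beyond the pockets' row. Origin: middle of its underside, 3 mm above the bench; x along the rail. Pen axis: unsnapped on the lips z = 28, snapped home (8 to 12 N down) z = 16.
Not all that is in view belongs to the job. What is shaped like the condenser but blue or red is not meant.

How it is judged:
At the end, for the whole second after the job is handed in: Each part in its own pocket: within 14 mm of its centre, on its floor (4 mm), upright (0.12 rad). Pen in both clips: at most 3 mm above its seat, 4 mm off line, 12 mm off centre, 0.06 rad. All released, at rest. Short objective and camera tube upright within 20 mm of their start (horizontal distance between objective_long and pocket_small below 0.014 m and z of objective_long in the frame of pocket_small below 0.007 m and angle between each of objective_long, eyepiece, condenser, objective_short, camera_tube's own z axis and vertical below 0.12 rad and horizontal distance between eyepiece and pocket_square below 0.014 m and z of eyepiece in the frame of pocket_square below 0.007 m and horizontal distance between condenser and pocket_large below 0.014 m and z of condenser in the frame of pocket_large below 0.007 m and z of pen in the frame of clips below 0.019 m and y of pen in the frame of clips between -0.004 and 0.004 m and x of pen in the frame of clips between -0.012 and 0.012 m and angle between the x axis of pen and the x axis of clips, either way round below 0.06 rad and linear speed of each of objective_long, eyepiece, condenser, pen below 0.02 m/s and distance of each of objective_short, camera_tube from where it was at the start of the episode below 0.02 m); the robot touches nothing.
It fails at once if the short objective was moved from its place (more than 30 mm) (distance of objective_short from where it was at the start of the episode above 0.03 m).
It fails at once if the camera tube was moved from its place (more than 30 mm) (distance of camera_tube from where it was at the start of the episode above 0.03 m).
It fails at once if the long objective was dropped (free of the fingers and faster than 0.7 m/s, a fall of 25 mm) (linear speed of objective_long above 0.7 m/s and contact force between objective_long and the fingers below 0.05 N).
It fails at once if the eyepiece was dropped (free of the fingers and faster than 0.7 m/s, a fall of 25 mm) (linear speed of eyepiece above 0.7 m/s and contact force between eyepiece and the fingers below 0.05 N).
It fails at once if the condenser was dropped (free of the fingers and faster than 0.7 m/s, a fall of 25 mm) (linear speed of condenser above 0.7 m/s and contact force between condenser and the fingers below 0.05 N).
It also fails if it takes over 104 s, if anything falls off the work surface, if the arm or the gripper's body presses on something with over 40 N, if the wrist force passes 120 N, or if a joint passes its speed limit or range.

ROBOT

A 7-joint arm with a two-finger parallel gripper is mounted at the origin on the work surface. World frame = base frame: x ahead of the robot, y to its left, z up, the work surface at z = 0. Lengths are in m, angles in rad, forces in N, time in s.
With the tool pointing down it reaches from about 0.425 to 0.925 m from the base axis. Payload 6.8 kg.
Tool frame: the origin (TCP) lies at the very end of the fingers, on their centre line; the grasp point (between the pads) lies bot.tcp_to_grasp behind it (bot.tcp_to_grasp is the distance from the TCP to the grasp point, in m); z points along the fingers, y is the line along which they close (so a half turn about z gives the same grasp; the last joint's range is limited). The gripper opens to 85 mm and grips with 20 to 120 N. Pads are 22 mm wide; open, the fingers measure 114 mm over their backs; the gripper's body (76 mm by 85 mm) begins 54 mm behind the grasp point. The pads swing forward as they close: fully open they stand 13 mm farther back than shut.
Start: joints at [-1.427, 0.477, 0.022, 1.555, -0.011, 1.109, -0.083], TCP at [0.168, 0.654, 0.231] pointing down, gripper open.
Joint ranges: [-2.96, 2.96], [-0.34, 2.1], [-1.41, 1.46], [0.24, 2.44], [-1.37, 4.51], [0.17, 1.92], [-2.96, 2.96]. Speed limits (rad/s): [2.39, 2.39, 3.14, 3.14, 3.14, 3.14, 3.14].

INTERFACE

Orientations are given as a unit quaternion [w, x, y, z].
In Python, from station import bot gives the robot as it stands.
- The arm moves only by the tool servo_tool, never from a script. Its argument "motion" is a list that holds one entry, the list of rows, each a list of 7 numbers: the shift along the tool's x, y, z in m, then the turn, a rotation vector about the tool's x, y, z in units of 5 degrees (1.0 is 5 degrees), then the opening, from 0 (shut) to 1 (fully open). A call has 1 to 20 rows; each row is the pose to reach, as a shift and turn from the pose commanded when the call began, along the tool's axes at that moment; what a row does not reach only later rows make up. A row lasts 1/12 s, in which the tool goes at most 41.7 mm and 7.16 degrees, less where a joint would pass 70% of its speed; a pose out of reach is approached as far as the arm can. A call with a gripper value outside its range is refused whole. The fingers move at their own pace and stop on an object; "grip_force" is the grip in N (left out, the last holds). Time passes only in rows, so rows that repeat a pose let the fingers close. It gives the time, the measured TCP pose, the force, the opening and the grip force at its end, in the units of the state.
- bot.get_obs(): the state, without advancing time (a new reading comes with each control period).
- bot.read_camera(name): name is "side" or "top"; returns a dict with "img" (400x640x3 uint8, red, green, blue), "K" (3x3 intrinsics, pixels), "pose" (4x4, takes a point from camera to world coordinates). Camera axes: x right, y down, z forward; pixel columns grow to the right and rows downward; lengths in m; the calibration is good to about 2 mm. A picture is of the moment at which its call begins. There is no depth.
- bot.hand_in(): hands the job in; it is judged then, once.
The state is a dict: "t": time; "q": joint angles; "joint_vel": joint speeds; "joint_torque": joint torques, N m; "eef_pos": TCP position; "tool_rot": TCP orientation; "contact_force": force on the tool from outside, world axes, zero at the start; "torque": the same for the moment, N m; "gripper_width": opening from 0.0 (shut) to 1.0 (fully open); "grasp_force": force on a finger pad.
Only numpy, scipy, OpenCV 4.12 (cv2) and the standard library are available. Lean on these libraries where they do the work, as an engineer would, in place of code of your own. Each camera call takes 0.05 s, during which the arm holds its last target. There are 200 camera calls.

## Working session

There is one attempt and no reset: what is moved stays moved. The work goes in short steps, Python scripts to look and compute and a tool call to move; the robot and the scene stay as the last step left them, time stands still between calls to the robot, and variables do not carry over. Pictures are saved under pics/ and viewed, at most 14 in all, crops included, and the job is handed in when it is done.

Besides the shell and the picture viewer there is one more tool, called as name([rows], argument=value, ...), one row to a line, values as JSON. servo_tool: Moves the arm, as the interface text tells. Its arguments: {"type":"object","properties":{"motion":{"type":"array"},"grip_force":{"type":"number"}},"required":["motion"]}

```bash
ls; mkdir -p pics; python3 - <<'E'
from station import bot
import cv2,numpy as np
o=bot.get_obs();print(o);print(bot.tcp_to_grasp)
for n in("top","side"):
    c=bot.read_camera(n);cv2.imwrite(f"pics/{n}0.png",c["img"][:,:,::-1]);print(n,c["K"].tolist(),np.round(c["pose"],4).tolist())
    np.savez(f"pics/{n}0.npz",**c)
E
```

```text
pics
{'t': 0.0, 'q': array([-1.42706739,  0.47781179,  0.02235275,  1.55644011, -0.01153639,
        1.10929511, -0.08312184]), 'joint_vel': array([ 7.78163770e-04, -2.11645460e-03, -6.02344253e-04, -7.20620631e-04,
       -1.20315336e-03,  2.66597560e-05, -7.46708838e-04]), 'joint_torque': array([-7.90620452e-04, -5.96460450e+01,  1.60742920e+00, -2.81185806e+01,
        1.23997981e-02,  9.38919053e-03, -1.04335842e-05]), 'eef_pos': array([0.1680589 , 0.65313847, 0.23032291]), 'tool_rot': array([-6.01068814e-05,  1.25595812e-01,  9.92081074e-01, -9.11240264e-04]), 'contact_force': array([-0.36029034,  0.31033266,  0.06426107]), 'torque': array([0.00810677, 0.00894923, 0.04072035]), 'grasp_force': 0.0, 'gripper_width': 1.002617191910171}
0.0187
top [[470.38799573114017, 0.0, 319.33181751416527], [0.0, 470.38799573114017, 206.33764645036322], [0.0, 0.0, 1.0]] [[-0.0193, -0.9789, 0.2036, 0.2784], [-0.9998, 0.0193, -0.002, -0.0679], [-0.0019, -0.2036, -0.9791, 1.1535], [0.0, 0.0, 0.0, 1.0]]
side [[364.731611649458, 0.0, 321.0949944727229], [0.0, 364.731611649458, 206.73731317670777], [0.0, 0.0, 1.0]] [[-0.9638, -0.194, 0.1829, 0.3492], [-0.2665, 0.6819, -0.6811, 0.606], [0.0074, -0.7052, -0.7089, 0.7538], [0.0, 0.0, 0.0, 1.0]]
```

View pics/top0.png

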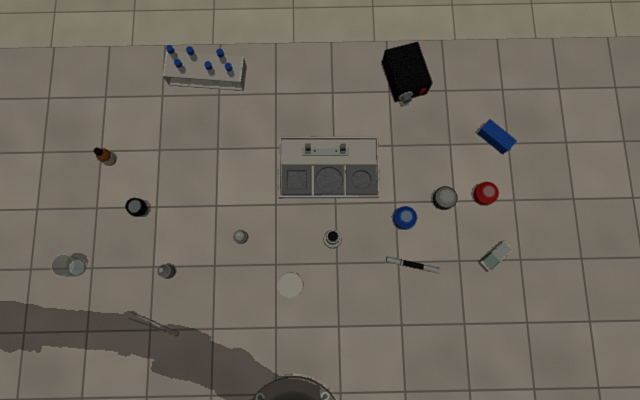

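View pics/side0.png

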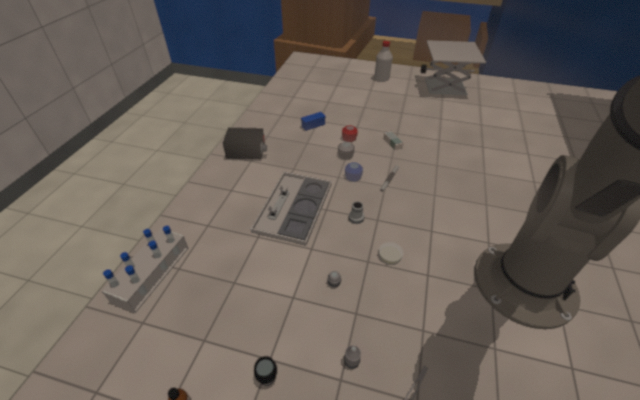

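The top view shows the tray at (330,167) with pockets square (297,180), large (329,180) and small (361,180), and the clip rail at (325,150). Candidate parts are at (137,207), (166,270), (240,237), (333,238) and (445,197), with rods at (412,265) and (153,323). I'll crop in on these.

```bash
python3 - <<'E'
import cv2,numpy as np
t=cv2.imread("pics/top0.png");s=cv2.imread("pics/side0.png")
def m(im,pts,f,r=22):
    return [cv2.resize(im[max(0,y-r):y+r,x-r:x+r],(200,200),interpolation=cv2.INTER_CUBIC) for x,y in pts]
a=m(t,[(137,207),(166,270),(240,237),(333,238)],1)
b=m(t,[(445,197),(412,265),(153,323),(290,285)],1,30)
c=m(s,[(265,370),(353,355),(334,278),(357,212)],1)
g=np.vstack([np.hstack(a),np.hstack(b),np.hstack(c)])
cv2.imwrite("pics/m1.png",g)
u=cv2.resize(t[130:205,270:390],(800,500),interpolation=cv2.INTER_CUBIC);cv2.imwrite("pics/m2.png",u)
E
```

```text
(no output)
```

View pics/m1.png

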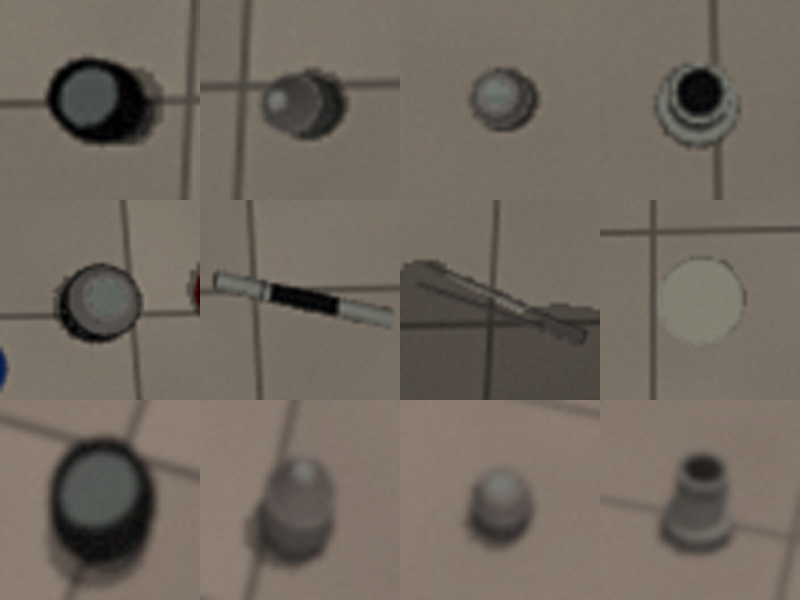

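View pics/m2.png

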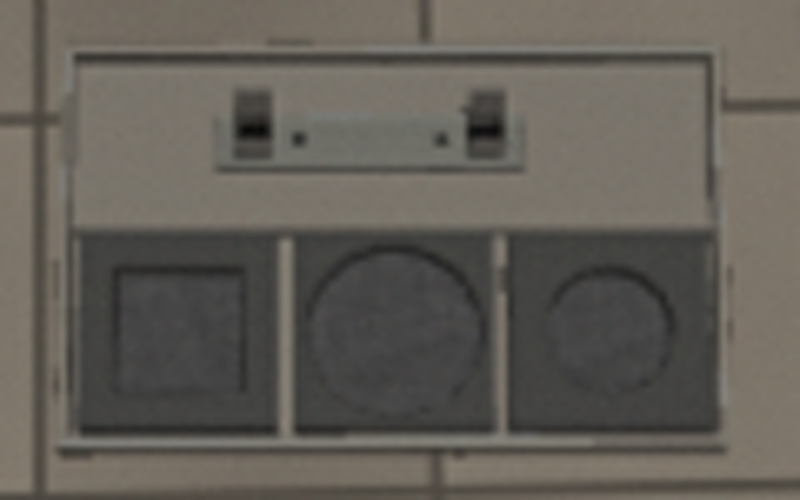

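```bash
cat > h.py <<'E'
import cv2,numpy as np
C={n:dict(np.load(f"pics/{n}0.npz")) for n in("top","side")}
def ray(n,p,C=C):
    c=C[n];d=c["pose"][:3,:3]@np.linalg.solve(c["K"],[p[0],p[1],1]);return c["pose"][:3,3],d/np.linalg.norm(d)
def plane(n,p,z,C=C):
    o,d=ray(n,p,C);return o+d*(z-o[2])/d[2]
def tri(a,b,C=C):
    o1,d1=ray("top",a,C);o2,d2=ray("side",b,C)
    s=np.linalg.lstsq(np.c_[d1,-d2],o2-o1,rcond=None)[0];p,q=o1+d1*s[0],o2+d2*s[1]
    return (p+q)/2,np.linalg.norm(p-q)
def proj(n,P,C=C):
    c=C[n];v=c["K"]@(c["pose"][:3,:3].T@(np.array(P)-c["pose"][:3,3]));return v[:2]/v[2]
def blob(n,seed,tol,C=C,r=30):
    im=C[n]["img"];x0,y0=int(seed[0])-r,max(0,int(seed[1])-r)
    g=cv2.resize(im[y0:y0+2*r,x0:x0+2*r],None,fx=6,fy=6,interpolation=cv2.INTER_CUBIC)
    g=cv2.GaussianBlur(g,(0,0),3);m=np.zeros((g.shape[0]+2,g.shape[1]+2),np.uint8)
    s=(int((seed[0]-x0+.5)*6),int((seed[1]-y0+.5)*6))
    cv2.floodFill(g.copy(),m,s,0,(tol,)*3,(tol,)*3,4|cv2.FLOODFILL_FIXED_RANGE|cv2.FLOODFILL_MASK_ONLY|(255<<8))
    k=m[1:-1,1:-1];ct=max(cv2.findContours(k,cv2.RETR_EXTERNAL,cv2.CHAIN_APPROX_NONE)[0],key=cv2.contourArea)
    x,y,w,h=cv2.boundingRect(ct);M=cv2.moments(ct)
    c=np.array([M["m10"],M["m01"]])/M["m00"]
    f=lambda u:(np.array(u)+.5)/6-.5+[x0,y0]
    return dict(c=f(c),mid=f([x+w/2,y+h/2]),wh=np.array([w,h])/6,area=M["m00"]/36,ct=np.array([f(u[0]) for u in ct]))
E
python3 - <<'E'
from h import *
np.set_printoptions(precision=4,suppress=True)
S={"eye":((134.4,206.6),(265,367.8)),"long":((160.5,270),(353.4,348)),"short":((239.5,234.5),(334,275)),"tube":((333,236),(357,206)),"cond":((446.5,196),(346,147)),"pen":((413,266),(394,168))}
for k,(a,b) in S.items():
  for tol in(12,20,28):
    A=blob("top",a,tol);B=blob("side",b,tol)
    P,e=tri(A["c"],B["c"]);print(k,tol,A["c"],A["wh"],A["area"],B["c"],B["wh"],B["area"],P,round(e,4))
E
```

```text
eye 12 [134.0085 205.7891] [11.1667 11.5   ] 98.25 [264.3035 367.2696] [15.     14.3333] 163.875 [0.5182 0.373  0.0533] 0.0019
eye 20 [134.0089 205.7987] [11.6667 12.1667] 107.11111111111111 [264.286 367.277] [15.8333 15.1667] 183.59722222222223 [0.5182 0.373  0.0532] 0.0019
eye 28 [134.0192 205.8035] [12.1667 12.5   ] 115.27777777777777 [264.2818 367.2795] [16.6667 15.8333] 200.875 [0.5182 0.373  0.0532] 0.002
long 12 [160.4258 269.6242] [2.8333 3.    ] 5.902777777777778 [366.0709 353.0215] [39.6667 60.    ] 1027.6666666666667 [0.3514 0.2989 0.0666] 0.0236
long 20 [160.4424 269.6524] [3.5    3.6667] 9.25 [367.343  348.3694] [40.3333 60.    ] 1704.7222222222222 [0.3506 0.2948 0.0784] 0.0231
long 28 [160.4408 269.7162] [4.1667 4.3333] 12.86111111111111 [352.5025 347.4968] [60. 60.] 3579.6388888888887 [0.3648 0.2974 0.0671] 0.0039
short 12 [238.6225 234.9998] [6.3333 6.1667] 23.833333333333332 [333.4486 279.9865] [18.6667 20.8333] 291.22222222222223 [0.4462 0.1275 0.0185] 0.0016
short 20 [238.7151 235.3092] [7.5    7.3333] 40.166666666666664 [333.2255 274.0426] [60. 60.] 3430.0 [0.4455
[... 773 characters left out ...]
66] [15.1667 17.1667] 187.26388888888889 [342.1688 150.6056] [60. 60.] 1874.6944444444443 [ 0.5397 -0.3888  0.0083] 0.009
cond 28 [445.699  197.1707] [19.     18.1667] 265.40277777777777 [345.7901 146.0007] [60. 60.] 3348.5555555555557 [ 0.5289 -0.3778  0.0381] 0.0036
pen 12 [412.937  264.3629] [19.      7.8333] 73.91666666666667 [394.8702 171.2805] [60. 60.] 2404.0138888888887 [ 0.3613 -0.2872  0.0423] 0.009
pen 20 [412.946 264.369] [19.5     8.1667] 83.88888888888889 [393.5298 168.2503] [60. 60.] 3474.9583333333335 [ 0.3636 -0.2852  0.054 ] 0.0024
pen 28 [412.9532 264.3699] [19.8333  8.5   ] 92.26388888888889 [393.5446 167.9364] [60. 60.] 3518.7361111111113 [ 0.3636 -0.285   0.0553] 0.0022
```

```bash
python3 - <<'E'
import cv2,numpy as np
s=cv2.imread("pics/side0.png")
a=cv2.resize(s[170:245,245:335],(480,400),interpolation=cv2.INTER_CUBIC)
b=cv2.resize(s[130:200,330:410],(320,400),interpolation=cv2.INTER_CUBIC)
cv2.imwrite("pics/m3.png",np.hstack([a,b]))
E
```

```text
(no output)
```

View pics/m3.png

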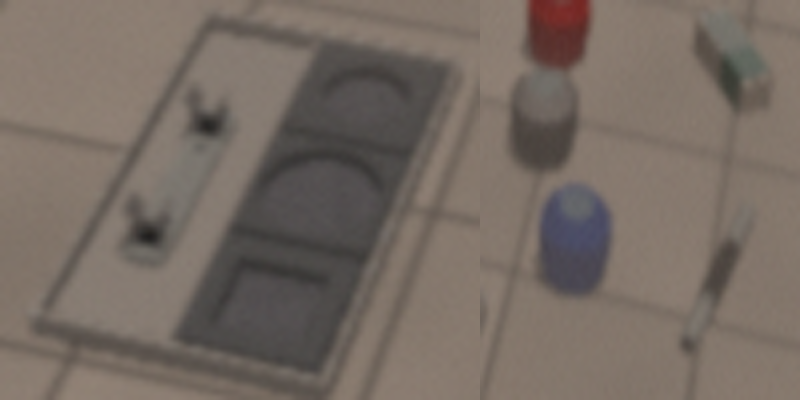

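The side view shows the same tray. The condenser's pale top is near (347,144), the pen's grip near (390,176) and the dark clip mouths near (284,193) and (273,214). Next I'll measure the tray and the remaining parts.

```bash
python3 - <<'E'
from h import *
np.set_printoptions(precision=4,suppress=True)
def show(k,a,b,ta,tb,ra=30,rb=30):
    A=blob("top",a,ta,r=ra);B=blob("side",b,tb,r=rb);P,e=tri(A["c"],B["c"]);print(k,A["c"],A["wh"],B["c"],B["wh"],P,round(e,4));return A,B
for t in(6,9,12):show("cond",(447,196),(346.7,144.5),9,t)
for t in(5,8,11):show("long",(160.5,270),(353.4,348),20,t)
for t in(6,10,15):show("pen",(413,264.4),(390.5,176),20,t,30,20)
for t in(12,20):
    show("clipL",(307.8,149.2),(272.8,213.7),t,t,10,10);show("clipR",(342.9,149.5),(284,193),t,t,10,10)
# blocks: dark grey mask in each view -> box, corners
for n,roi in(("top",(282,165,378,196)),("side",(272,172,335,245))):
    im=C[n]["img"];x0,y0,x1,y1=roi
    g=cv2.resize(cv2.cvtColor(im,cv2.COLOR_RGB2GRAY)[y0-4:y1+4,x0-4:x1+4],None,fx=6,fy=6,interpolation=cv2.INTER_CUBIC)
    t,m=cv2.threshold(cv2.GaussianBlur(g,(0,0),3),0,255,cv2.THRESH_BINARY_INV+cv2.THRESH_OTSU)
    for c in cv2.findContours(m,cv2.RETR_EXTERNAL,cv2.CHAIN_APPROX_NONE)[0]:
        if cv2.contourArea(c)<4000:continue
        q=cv2.approxPolyDP(cv2.convexHull(c),20,True)[:,0]
        px=(q+.5)/6-.5+[x0-4,y0-4];print(n,t,px.tolist() and np.round(px,1).tolist());print(np.array([plane(n,p,.016)[:2] for p in px]))
E
```

```text
cond [446.8895 195.803 ] [13.1667 12.3333] [345.5443 144.443 ] [9.6667 6.1667] [ 0.5308 -0.3796  0.0429] 0.0029
cond [446.8895 195.803 ] [13.1667 12.3333] [346.2052 155.0949] [27.8333 38.5   ] [ 0.5355 -0.394  -0.0095] 0.011
cond [446.8895 195.803 ] [13.1667 12.3333] [345.6436 153.9068] [28.6667 41.    ] [ 0.5359 -0.3926 -0.0042] 0.0079
long [160.4424 269.6524] [3.5    3.6667] [353.3919 347.93  ] [2.1667 2.1667] [0.364  0.2975 0.0668] 0.0019
long [160.4424 269.6524] [3.5    3.6667] [353.4373 347.9304] [2.8333 3.1667] [0.3639 0.2975 0.0668] 0.0018
long [160.4424 269.6524] [3.5    3.6667] [358.0534 339.6059] [39.5 60. ] [0.3602 0.2898 0.0901] 0.002
pen [412.9489 264.3675] [19.5     8.1667] [389.9028 176.5908] [6.5 8. ] [ 0.3684 -0.2936  0.0124] 0.0006
pen [412.9489 264.3675] [19.5     8.1667] [389.8978 176.6025] [7.1667 8.8333] [ 0.3684 -0.2936  0.0123] 0.0006
pen [412.9489 264.3675] [19.5     8.1667] [389.8733 176.6472] [8.     9.6667] [ 0.3685 -0.2936  0.0121] 0.0006
clipL [307.6169 149.0147] [3.5    1.6667] [272.3931 213.6758] [2.8333 2.    ] [ 0.6654 -0.0434  0.0113] 0.0002
clipR [342.3631 149.0997] [4.3333 2.1667] [283.6003 193.0333] [3.     2.3333] [ 0.6633 -0.1317  0.0119] 0.0
clipL [307.5804 148.9499] [4.1667 2.1667] [272.3395 213.5973] [3.6667 2.8333] [ 0.6654 -0.0433  0.0117] 0.0001
clipR [342.3475 149.0398] [4.8333 2.8333] [283.585  193.0024] [3.8333 3.    ] [ 0.6633 -0.1317  0.0121] 0.0
top 87.0 [[279.9, 164.2], [376.4, 164.1], [377.6, 193.2], [282.1, 194.9]]
[[ 0.6251  0.0268]
 [ 0.6207 -0.216 ]
 [ 0.5453 -0.2156]
 [ 0.5457  0.0216]]
side 98.0 [[328.9, 182.2], [304.8, 245.1], [267.6, 236.2], [304.4, 177.4]]
[[ 0.5447 -0.2112]
 [ 0.5429  0.0433]
 [ 0.646   0.0416]
 [ 0.6234 -0.2123]]
```

```bash
cat > mv.py <<'E'
import sys,numpy as np
from scipy.spatial.transform import Rotation as R
from station import bot
# args: x y z [yaw deg of tool y in world]
def to(x,y,z,yaw=0.):
    o=bot.get_obs();q=o["tool_rot"];r=R.from_quat([*q[1:],q[0]])
    g=R.from_euler("z",yaw,degrees=True)*R.from_matrix([[0,1,0],[1,0,0],[0,0,-1]])
    print("now",np.round(o["eef_pos"],4),"t",o["t"],"shift",np.round(r.inv().apply(np.array([x,y,z])-o["eef_pos"]),4),"turn",np.round((r.inv()*g).as_rotvec(degrees=True)/5,2),"q",np.round(o["q"],2))
if __name__=="__main__":to(*map(float,sys.argv[1:]))
E
python3 mv.py .364 .2975 .15 0
python3 - <<'E'
from h import *
np.set_printoptions(precision=4,suppress=True)
A=blob("top",(413,264.4),20);r=np.array([plane("top",p,.010)[:2] for p in A["ct"]])
l=cv2.fitLine(r.astype(np.float32),cv2.DIST_L2,0,.01,.01).ravel();print("grip line",l,np.degrees(np.arctan2(l[1],l[0])))
for s in((393,261),(432,269)):
  for t in(15,25):
    W=blob("top",s,t);print("end",W["c"],W["wh"],plane("top",W["c"],.010))
for k,p in dict(sq=(296.3,179.4),lg=(328.9,179.4),sm=(361.0,179.0)).items():
  print(k,plane("top",p,.016))
  for t in(5,7,9,12):
    A=blob("top",p,t,r=14);print("  felt",t,A["mid"],A["wh"],plane("top",A["mid"],.006))
for s in((296,225),(307,207),(314.5,190)):
  for t in(4,6,8):
    A=blob("side",s,t,r=16);print(" side",t,A["mid"],A["wh"],plane("side",A["mid"],.006))
E
```

```text
now [0.168  0.6532 0.2304] t 0.1 shift [-0.2784 -0.2955  0.0809] turn [-2.000e-02  1.000e-02  1.511e+01] q [-1.43  0.48  0.02  1.56 -0.01  1.11 -0.08]
grip line [ 0.2404  0.9707  0.3683 -0.2937] 76.08763
end [379.9545 260.5445] [37.1667 60.    ] [ 0.3791 -0.2146  0.01  ]
end [391.6608 260.2625] [60. 60.] [ 0.3792 -0.243   0.01  ]
end [431.5231 281.9016] [59.1667 36.6667] [ 0.3256 -0.3361  0.01  ]
end [431.8374 281.2532] [60.     37.3333] [ 0.3271 -0.337   0.01  ]
sq [ 0.5848 -0.014   0.016 ]
  felt 5 [295.5833 178.5833] [28. 28.] [ 0.5897 -0.0118  0.006 ]
  felt 7 [295.5833 178.5833] [28. 28.] [ 0.5897 -0.0118  0.006 ]
  felt 9 [295.5833 178.5833] [28. 28.] [ 0.5897 -0.0118  0.006 ]
  felt 12 [295.5833 178.5833] [28. 28.] [ 0.5897 -0.0118  0.006 ]
lg [ 0.5832 -0.0955  0.016 ]
  felt 5 [327.5833 180.3333] [28.  24.5] [ 0.5835 -0.0924  0.006 ]
  felt 7 [327.5833 178.5833] [28. 28.] [ 0.5881 -0.0925  0.006 ]
  felt 9 [327.5833 178.5833] [28. 28.] [ 0.5881 -0.0925  0.006 ]
  felt 12 [327.5833 178.5833] [28. 28.] [ 0.5881 -0.0925  0.006 ]
sm [ 0.5827 -0.1758  0.016 ]
  felt 5 [360.5833 17
[... 169 characters left out ...]
06 ]
  felt 12 [360.5833 178.5833] [28. 28.] [ 0.5864 -0.1757  0.006 ]
 side 4 [296.25   228.5833] [21.     14.3333] [ 0.5849 -0.0129  0.006 ]
 side 6 [295.5833 222.8333] [32.  28.5] [ 0.5933 -0.0326  0.006 ]
 side 8 [295.5833 224.    ] [32.     30.8333] [ 0.5919 -0.0284  0.006 ]
 side 4 [304.6667 207.25  ] [22.1667 13.6667] [ 0.5872 -0.0975  0.006 ]
 side 6 [303.4167 207.6667] [25.6667 15.1667] [ 0.5901 -0.0949  0.006 ]
 side 8 [306.5833 206.5833] [32. 32.] [ 0.5827 -0.1016  0.006 ]
 side 4 [313.0833 189.0833] [14.6667  7.6667] [ 0.5857 -0.1787  0.006 ]
 side 6 [312.9167 191.8333] [30.6667 27.5   ] [ 0.5827 -0.1668  0.006 ]
 side 8 [313.   191.75] [30.8333 27.6667] [ 0.5826 -0.1672  0.006 ]
```

servo_tool([
  [[-0.278,-0.295,0.081,0,0,15.11,1],[-0.278,-0.295,0.081,0,0,15.11,1],[-0.278,-0.295,0.081,0,0,15.11,1],[-0.278,-0.295,0.081,0,0,15.11,1],[-0.278,-0.295,0.081,0,0,15.11,1],[-0.278,-0.295,0.081,0,0,15.11,1],[-0.278,-0.295,0.081,0,0,15.11,1],[-0.278,-0.295,0.081,0,0,15.11,1],[-0.278,-0.295,0.081,0,0,15.11,1],[-0.278,-0.295,0.081,0,0,15.11,1],[-0.278,-0.295,0.081,0,0,15.11,1],[-0.278,-0.295,0.081,0,0,15.11,1],[-0.278,-0.295,0.081,0,0,15.11,1],[-0.278,-0.295,0.081,0,0,15.11,1]],
], grip_force=30)

```text
t: 1.27
eef_pos: [0.3633, 0.3002, 0.1504]
tool_rot: [-0.0, 0.705, 0.709, 0.0]
contact_force: [0.1, 0.2, 0.1]
gripper_width: 1.002
grasp_force: 0.0
```

```bash
python3 mv.py .364 .2975 .014 0
```

```text
now [0.3633 0.3002 0.1504] t 1.2667 shift [-0.0028  0.0006  0.1364] turn [ 0.   -0.01  0.06] q [-1.15  0.26  0.39  2.13 -0.14  0.78 -0.68]
```

servo_tool([
  [[-0.003,0.0,0.03,0,0,0.06,1],[-0.003,0.0,0.06,0,0,0.06,1],[-0.003,0.0,0.09,0,0,0.06,1],[-0.003,0.0,0.115,0,0,0.06,1],[-0.003,0.0,0.13,0,0,0.06,1],[-0.003,0.0,0.136,0,0,0.06,1],[-0.003,0.0,0.136,0,0,0.06,1],[-0.003,0.0,0.136,0,0,0.06,0],[-0.003,0.0,0.136,0,0,0.06,0],[-0.003,0.0,0.136,0,0,0.06,0],[-0.003,0.0,0.136,0,0,0.06,0],[-0.003,0.0,0.136,0,0,0.06,0],[-0.003,0.0,0.136,0,0,0.06,0],[-0.003,0.0,0.136,0,0,0.06,0],[-0.003,0.0,0.136,0,0,0.06,0]],
], grip_force=40)

```text
t: 2.52
eef_pos: [0.3643, 0.2964, 0.0153]
tool_rot: [-0.0, 0.709, 0.705, 0.001]
contact_force: [-1.3, -0.4, 7.5]
gripper_width: 0.364
grasp_force: 39.0
```

servo_tool([
  [[0,0,-0.02,0,0,0,0],[0,0,-0.05,0,0,0,0],[0,0,-0.085,0,0,0,0],[-0.02,0.01,-0.11,0,0,0,0],[-0.05,0.023,-0.115,0,0,0,0],[-0.08,0.037,-0.115,0,0,0,0],[-0.11,0.051,-0.115,0,0,0,0],[-0.14,0.065,-0.115,0,0,0,0],[-0.17,0.079,-0.115,0,0,0,0],[-0.2,0.093,-0.115,0,0,0,0],[-0.23,0.107,-0.115,0,0,0,0],[-0.26,0.121,-0.115,0,0,0,0],[-0.29,0.135,-0.115,0,0,0,0],[-0.32,0.149,-0.115,0,0,0,0],[-0.35,0.163,-0.115,0,0,0,0],[-0.38,0.177,-0.115,0,0,0,0],[-0.41,0.191,-0.115,0,0,0,0],[-0.44,0.205,-0.115,0,0,0,0],[-0.472,0.22,-0.115,0,0,0,0],[-0.472,0.22,-0.115,0,0,0,0]],
])

```text
t: 4.18
eef_pos: [0.5829, -0.1857, 0.1303]
tool_rot: [0.003, 0.711, 0.703, -0.001]
contact_force: [0.6, -0.3, -0.6]
gripper_width: 0.361
grasp_force: 40.3
```

```bash
python3 mv.py .584 -.176 .023 0;python3 - <<'E'
from station import bot
import cv2,numpy as np
t=bot.read_camera("top");s=bot.read_camera("side")
a=cv2.resize(t["img"][120:240,260:420,::-1],(400,300),interpolation=cv2.INTER_CUBIC)
b=cv2.resize(s["img"][110:260,230:430,::-1],(400,300),interpolation=cv2.INTER_CUBIC)
cv2.imwrite("pics/g1.png",np.hstack([a,b]))
E
```

```text
now [ 0.5829 -0.1857  0.1303] t 4.1833 shift [0.0103 0.0006 0.1073] turn [ 0.04  0.07 -0.14] q [-0.16  0.52  0.5   1.83 -0.31  0.86  0.47]
```

View pics/g1.png

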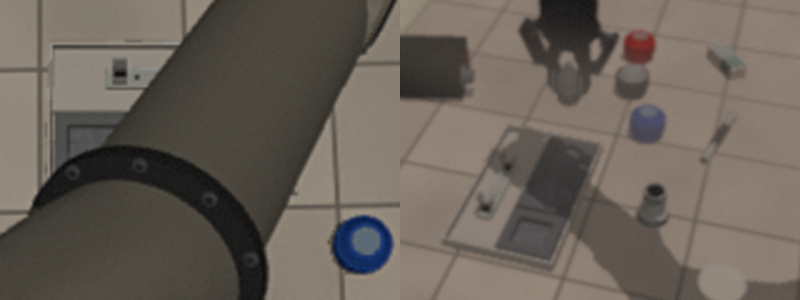

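```bash
python3 mv.py .584 -.176 .0225 0
```

```text
now [ 0.5812 -0.1792  0.1292] t 4.2833 shift [0.0033 0.0028 0.1067] turn [-0.    0.01 -0.09] q [-0.17  0.52  0.49  1.84 -0.31  0.86  0.47]
```

servo_tool([
  [[0.002,0.003,0.02,0,0,-0.08,0],[0.002,0.003,0.05,0,0,-0.08,0],[0.002,0.003,0.075,0,0,-0.08,0],[0.002,0.003,0.09,0,0,-0.08,0],[0.002,0.003,0.097,0,0,-0.08,0],[0.002,0.003,0.1,0,0,-0.08,0],[0.002,0.003,0.103,0,0,-0.08,0],[0.002,0.003,0.105,0,0,-0.08,0],[0.002,0.003,0.106,0,0,-0.08,0],[0.002,0.003,0.107,0,0,-0.08,0],[0.002,0.003,0.107,0,0,-0.08,0]],
])

```text
t: 5.2
eef_pos: [0.585, -0.1753, 0.0228]
tool_rot: [0.0, 0.706, 0.708, 0.0]
contact_force: [-0.9, 0.2, -1.8]
gripper_width: 0.365
grasp_force: 40.3
```

servo_tool([
  [[0,0,0.001,0,0,0,0],[0,0,0.002,0,0,0,0],[0,0,0.002,0,0,0,0]],
])

```text
t: 5.45
eef_pos: [0.585, -0.1755, 0.0213]
tool_rot: [0.0, 0.706, 0.708, 0.0]
contact_force: [-2.6, 1.1, 6.9]
gripper_width: 0.36
grasp_force: 41.3
```

servo_tool([
  [[0,0,0,0,0,0,0.5],[0,0,0,0,0,0,0.8],[0,0,0,0,0,0,0.8],[0,0,0,0,0,0,0.8],[0,0,0,0,0,0,0.8],[0,0,-0.03,0,0,0,0.8],[0,0,-0.07,0,0,0,0.8],[0,0,-0.11,0,0,0,0.8],[0.03,-0.004,-0.12,0,0,0,1],[0.07,-0.009,-0.12,0,0,0,1],[0.11,-0.013,-0.12,0,0,0,1],[0.15,-0.018,-0.12,0,0,0,1],[0.19,-0.023,-0.12,0,0,0,1],[0.23,-0.028,-0.12,0,0,0,1],[0.27,-0.033,-0.12,0,0,0,1],[0.31,-0.038,-0.12,0,0,0,1],[0.35,-0.043,-0.12,0,0,0,1],[0.39,-0.048,-0.12,0,0,0,1],[0.43,-0.053,-0.12,0,0,0,1],[0.44,-0.054,-0.12,0,0,0,1]],
])

```text
t: 7.12
eef_pos: [0.5274, 0.2734, 0.14]
tool_rot: [-0.002, 0.703, 0.711, 0.001]
contact_force: [-0.2, 1.6, -0.9]
gripper_width: 0.998
grasp_force: 0.0
```

```bash
python3 - <<'E'
from station import bot
import cv2,numpy as np
t=bot.read_camera("top");s=bot.read_camera("side")
a=cv2.resize(t["img"][120:240,260:420,::-1],(400,300),interpolation=cv2.INTER_CUBIC)
b=cv2.resize(s["img"][160:250,230:350,::-1],(400,300),interpolation=cv2.INTER_CUBIC)
cv2.imwrite("pics/g2.png",np.hstack([a,b]))
E
python3 mv.py .518 .373 .018 0
```

```text
now [0.5285 0.2687 0.1399] t 7.2167 shift [ 0.1043 -0.0096  0.1221] turn [-0.   -0.01  0.1 ] q [-0.92  0.48  0.45  1.87 -0.27  0.86 -0.32]
```

View pics/g2.png

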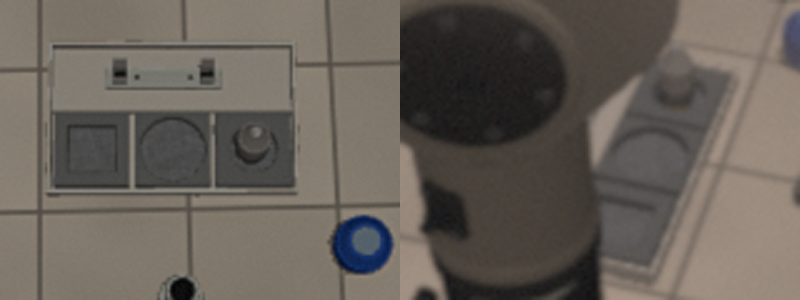

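The long objective stands upright in the small pocket at crop (254,143). Next is the eyepiece.

servo_tool([
  [[0.035,-0.004,0,0,0,0.1,1],[0.07,-0.007,0,0,0,0.1,1],[0.1,-0.01,0,0,0,0.1,1],[0.106,-0.01,0,0,0,0.1,1],[0.106,-0.01,0,0,0,0.1,1],[0.106,-0.01,0.03,0,0,0.1,1],[0.106,-0.01,0.06,0,0,0.1,1],[0.106,-0.01,0.09,0,0,0.1,1],[0.106,-0.01,0.11,0,0,0.1,1],[0.106,-0.01,0.12,0,0,0.1,1],[0.106,-0.01,0.122,0,0,0.1,1],[0.106,-0.01,0.122,0,0,0.1,1],[0.106,-0.01,0.122,0,0,0.1,0],[0.106,-0.01,0.122,0,0,0.1,0],[0.106,-0.01,0.122,0,0,0.1,0],[0.106,-0.01,0.122,0,0,0.1,0],[0.106,-0.01,0.122,0,0,0.1,0],[0.106,-0.01,0.122,0,0,0.1,0]],
])

```text
t: 8.72
eef_pos: [0.5201, 0.3711, 0.0197]
tool_rot: [-0.0, 0.709, 0.705, 0.001]
contact_force: [-1.1, -1.0, 5.1]
gripper_width: 0.503
grasp_force: 40.1
```

```bash
python3 mv.py .587 -.014 .13 0
```

```text
now [0.5201 0.3711 0.0197] t 8.7167 shift [-0.3846  0.0695 -0.1107] turn [ 0.02 -0.02 -0.07] q [-0.98  0.7   0.36  1.81 -0.36  0.7  -0.42]
```

servo_tool([
  [[0,0,-0.02,0,0,0,0],[0,0,-0.05,0,0,0,0],[0,0,-0.085,0,0,0,0],[-0.02,0.004,-0.105,0,0,0,0],[-0.05,0.009,-0.11,0,0,0,0],[-0.08,0.014,-0.11,0,0,0,0],[-0.11,0.02,-0.11,0,0,-0.07,0],[-0.14,0.025,-0.11,0,0,-0.07,0],[-0.17,0.03,-0.11,0,0,-0.07,0],[-0.2,0.036,-0.11,0,0,-0.07,0],[-0.23,0.041,-0.11,0,0,-0.07,0],[-0.26,0.047,-0.11,0,0,-0.07,0],[-0.29,0.052,-0.11,0,0,-0.07,0],[-0.32,0.058,-0.11,0,0,-0.07,0],[-0.35,0.064,-0.11,0,0,-0.07,0],[-0.37,0.067,-0.11,0,0,-0.07,0],[-0.384,0.07,-0.11,0,0,-0.07,0],[-0.384,0.07,-0.11,0,0,-0.07,0],[-0.384,0.07,-0.11,0,0,-0.07,0],[-0.384,0.07,-0.11,0,0,-0.07,0]],
])

```text
t: 10.38
eef_pos: [0.5868, -0.0125, 0.1284]
tool_rot: [-0.0, 0.707, 0.707, 0.0]
contact_force: [0.2, 0.5, -1.9]
gripper_width: 0.501
grasp_force: 40.9
```

```bash
python3 mv.py .587 -.014 .026 0
```

```text
now [ 0.5868 -0.0125  0.1284] t 10.3833 shift [-0.0016  0.0002  0.1024] turn [-0.   -0.01  0.01] q [-0.44  0.49  0.47  1.89 -0.29  0.83  0.18]
```

servo_tool([
  [[-0.001,0,0.02,0,0,0,0],[-0.001,0,0.05,0,0,0,0],[-0.001,0,0.075,0,0,0,0],[-0.001,0,0.09,0,0,0,0],[-0.001,0,0.095,0,0,0,0],[-0.001,0,0.098,0,0,0,0],[-0.001,0,0.1,0,0,0,0],[-0.001,0,0.102,0,0,0,0],[-0.001,0,0.103,0,0,0,0],[-0.001,0,0.104,0,0,0,0],[-0.001,0,0.104,0,0,0,0]],
])

```text
t: 11.3
eef_pos: [0.5877, -0.0147, 0.0257]
tool_rot: [0.0, 0.707, 0.707, 0.001]
contact_force: [-3.0, 0.8, 6.9]
gripper_width: 0.5
grasp_force: 41.7
```

servo_tool([
  [[0,0,0,0,0,0,0.7],[0,0,0,0,0,0,0.9],[0,0,0,0,0,0,0.9],[0,0,0,0,0,0,0.9],[0,0,0,0,0,0,0.9],[0,0,-0.03,0,0,0,0.9],[0,0,-0.07,0,0,0,0.9],[0,0,-0.11,0,0,0,0.9],[-0.03,-0.005,-0.12,0,0,0,1],[-0.07,-0.011,-0.12,0,0,0,1],[-0.11,-0.017,-0.12,0,0,0,1],[-0.15,-0.023,-0.12,0,0,0,1],[-0.19,-0.029,-0.12,0,0,0,1],[-0.23,-0.035,-0.12,0,0,0,1],[-0.27,-0.042,-0.12,0,0,0,1],[-0.31,-0.048,-0.12,0,0,0,1],[-0.34,-0.053,-0.12,0,0,0,1],[-0.365,-0.056,-0.12,0,0,0,1],[-0.365,-0.056,-0.12,0,0,0,1],[-0.365,-0.056,-0.12,0,0,0,1]],
])

```text
t: 12.97
eef_pos: [0.5295, -0.3819, 0.1442]
tool_rot: [0.0, 0.709, 0.706, -0.0]
contact_force: [0.4, -0.2, -0.7]
gripper_width: 1.002
grasp_force: 0.0
```

```bash
python3 - <<'E'
from station import bot
import cv2,numpy as np
t=bot.read_camera("top");s=bot.read_camera("side")
np.savez("pics/top1.npz",**t);np.savez("pics/side1.npz",**s)
a=cv2.resize(t["img"][120:240,260:420,::-1],(400,300),interpolation=cv2.INTER_CUBIC)
b=cv2.resize(s["img"][110:245,250:430,::-1],(400,300),interpolation=cv2.INTER_CUBIC)
cv2.imwrite("pics/g3.png",np.hstack([a,b]))
E
python3 mv.py .531 -.380 .006 0
```

```text
now [ 0.5311 -0.3787  0.1439] t 13.0667 shift [-0.0015 -0.      0.1379] turn [-0.   -0.01  0.  ] q [ 0.17  0.57  0.51  1.72 -0.33  0.94  0.81]
```

View pics/g3.png

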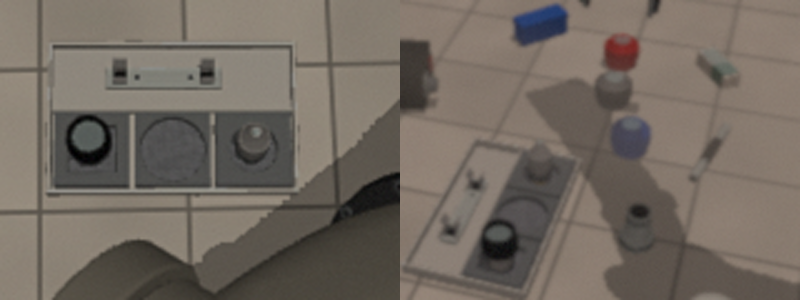

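The eyepiece stands upright in the square pocket at crop (90,140), and the long objective is still in place. Next is the condenser.

servo_tool([
  [[-0.001,0,0.03,0,0,0,1],[-0.001,0,0.06,0,0,0,1],[-0.001,0,0.09,0,0,0,1],[-0.001,0,0.115,0,0,0,1],[-0.001,0,0.13,0,0,0,1],[-0.001,0,0.136,0,0,0,1],[-0.001,0,0.138,0,0,0,1],[-0.001,0,0.138,0,0,0,1],[-0.001,0,0.138,0,0,0,0],[-0.001,0,0.138,0,0,0,0],[-0.001,0,0.138,0,0,0,0],[-0.001,0,0.138,0,0,0,0],[-0.001,0,0.138,0,0,0,0],[-0.001,0,0.138,0,0,0,0]],
])

```text
t: 14.23
eef_pos: [0.5315, -0.3815, 0.0079]
tool_rot: [0.001, 0.707, 0.707, 0.0]
contact_force: [-0.9, 1.4, 6.6]
gripper_width: 0.643
grasp_force: 41.8
```

```bash
python3 mv.py .586 -.0955 .12 0
```

```text
now [ 0.5315 -0.3815  0.0079] t 14.2333 shift [ 0.2859  0.0546 -0.1122] turn [ 0.02  0.01 -0.01] q [ 0.24  0.75  0.41  1.77 -0.43  0.71  0.88]
```

servo_tool([
  [[0,0,-0.02,0,0,0,0],[0,0,-0.05,0,0,0,0],[0,0,-0.085,0,0,0,0],[0,0,-0.115,0,0,0,0],[0.02,0.004,-0.12,0,0,0,0],[0.05,0.01,-0.12,0,0,0,0],[0.08,0.015,-0.12,0,0,0,0],[0.11,0.021,-0.12,0,0,0,0],[0.14,0.027,-0.12,0,0,0,0],[0.17,0.032,-0.12,0,0,0,0],[0.2,0.038,-0.12,0,0,0,0],[0.23,0.044,-0.12,0,0,0,0],[0.26,0.05,-0.12,0,0,0,0],[0.275,0.053,-0.12,0,0,0,0],[0.286,0.0545,-0.12,0,0,0,0],[0.286,0.0545,-0.12,0,0,0,0],[0.286,0.0545,-0.12,0,0,0,0],[0.286,0.0545,-0.12,0,0,0,0]],
])

```text
t: 15.73
eef_pos: [0.5849, -0.0971, 0.1265]
tool_rot: [0.0, 0.708, 0.706, -0.0]
contact_force: [-1.0, 0.1, -2.2]
gripper_width: 0.643
grasp_force: 43.8
```

```bash
python3 mv.py .586 -.0955 .0145 0
```

```text
now [ 0.5849 -0.0971  0.1265] t 15.7333 shift [0.0017 0.0011 0.112 ] turn [-0.    0.01 -0.03] q [-0.32  0.5   0.5   1.88 -0.32  0.84  0.34]
```

servo_tool([
  [[0.001,0.001,0.02,0,0,0,0],[0.001,0.001,0.05,0,0,0,0],[0.001,0.001,0.08,0,0,0,0],[0.001,0.001,0.097,0,0,0,0],[0.001,0.001,0.103,0,0,0,0],[0.001,0.001,0.106,0,0,0,0],[0.001,0.001,0.108,0,0,0,0],[0.001,0.001,0.11,0,0,0,0],[0.001,0.001,0.112,0,0,0,0],[0.001,0.001,0.113,0,0,0,0],[0.001,0.001,0.113,0,0,0,0]],
])

```text
t: 16.65
eef_pos: [0.587, -0.0939, 0.0139]
tool_rot: [0.001, 0.707, 0.707, 0.0]
contact_force: [-0.1, 0.1, -1.5]
gripper_width: 0.641
grasp_force: 43.9
```

servo_tool([
  [[0,0,0.001,0,0,0,0],[0,0,0.0015,0,0,0,0],[0,0,0.0015,0,0,0,0]],
])

```text
t: 16.9
eef_pos: [0.587, -0.094, 0.0139]
tool_rot: [0.0, 0.707, 0.707, 0.001]
contact_force: [-4.9, 1.7, 15.2]
gripper_width: 0.644
grasp_force: 45.4
```

servo_tool([
  [[0,0,0,0,0,0,0.75],[0,0,0,0,0,0,0.9],[0,0,0,0,0,0,0.9],[0,0,0,0,0,0,0.9],[0,0,0,0,0,0,0.9],[0,0,-0.03,0,0,0,0.9],[0,0,-0.07,0,0,0,0.9],[0,0,-0.11,0,0,0,0.9],[-0.02,-0.022,-0.12,0,0,0.5,0.9],[-0.045,-0.05,-0.12,0,0,1,0.9],[-0.07,-0.077,-0.12,0,0,1.5,0.8],[-0.095,-0.104,-0.12,0,0,2,0.7],[-0.12,-0.131,-0.12,0,0,2.5,0.7],[-0.145,-0.159,-0.12,0,0,2.78,0.7],[-0.17,-0.186,-0.12,0,0,2.78,0.7],[-0.19,-0.208,-0.12,0,0,2.78,0.7],[-0.2,-0.219,-0.12,0,0,2.78,0.7],[-0.2,-0.219,-0.12,0,0,2.78,0.7],[-0.2,-0.219,-0.12,0,0,2.78,0.7]],
])

```text
t: 18.48
eef_pos: [0.3669, -0.2942, 0.1319]
tool_rot: [0.0, 0.788, 0.615, 0.0]
contact_force: [-0.5, 0.4, -1.3]
gripper_width: 0.697
grasp_force: 0.0
```

```bash
python3 - <<'E'
from station import bot
import cv2,numpy as np
t=bot.read_camera("top");s=bot.read_camera("side")
a=cv2.resize(t["img"][120:300,240:480,::-1],(400,300),interpolation=cv2.INTER_CUBIC)
b=cv2.resize(s["img"][110:245,250:430,::-1],(400,300),interpolation=cv2.INTER_CUBIC)
cv2.imwrite("pics/g4.png",np.hstack([a,b]))
E
python3 mv.py .3684 -.2936 .004 -13.9
```

```text
now [ 0.3683 -0.2931  0.1318] t 18.5833 shift [-0.0005  0.0002  0.1278] turn [ 0.   -0.    0.01] q [-0.    0.32  0.65  2.16 -0.29  0.74  0.6 ]
```

View pics/g4.png

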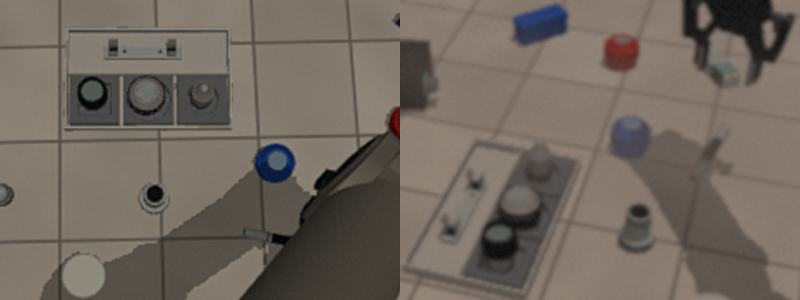

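All three lens parts now stand in their pockets, and the gripper is above the pen.

servo_tool([
  [[0,0,0.03,0,0,0,0.7],[0,0,0.06,0,0,0,0.7],[0,0,0.09,0,0,0,0.7],[0,0,0.11,0,0,0,0.7],[0,0,0.12,0,0,0,0.6],[0,0,0.125,0,0,0,0.5],[0,0,0.128,0,0,0,0.4],[0,0,0.128,0,0,0,0.4],[0,0,0.128,0,0,0,0.4],[0,0,0.128,0,0,0,0],[0,0,0.128,0,0,0,0],[0,0,0.128,0,0,0,0],[0,0,0.128,0,0,0,0],[0,0,0.128,0,0,0,0],[0,0,0.128,0,0,0,0],[0,0,0.128,0,0,0,0]],
], grip_force=80)

```text
t: 19.92
eef_pos: [0.368, -0.2941, 0.0049]
tool_rot: [0.001, 0.788, 0.616, 0.001]
contact_force: [-1.0, 1.6, 7.9]
gripper_width: 0.129
grasp_force: 78.0
```

```bash
python3 mv.py .664 -.0875 .12 -1.36
```

```text
now [ 0.368  -0.2941  0.0049] t 19.9167 shift [ 0.2718  0.2377 -0.1146] turn [ 0.02  0.   -2.51] q [ 0.19  0.56  0.44  2.21 -0.53  0.47  0.8 ]
```

servo_tool([
  [[0,0,-0.02,0,0,0,0],[0,0,-0.05,0,0,0,0],[0,0,-0.085,0,0,0,0],[0.01,0.009,-0.11,0,0,0,0],[0.035,0.031,-0.115,0,0,-0.3,0],[0.06,0.052,-0.115,0,0,-0.6,0],[0.085,0.074,-0.115,0,0,-0.9,0],[0.11,0.096,-0.115,0,0,-1.2,0],[0.135,0.118,-0.115,0,0,-1.5,0],[0.16,0.14,-0.115,0,0,-1.8,0],[0.185,0.162,-0.115,0,0,-2.1,0],[0.21,0.184,-0.115,0,0,-2.4,0],[0.235,0.206,-0.115,0,0,-2.51,0],[0.255,0.223,-0.115,0,0,-2.51,0],[0.265,0.232,-0.115,0,0,-2.51,0],[0.272,0.238,-0.115,0,0,-2.51,0],[0.272,0.238,-0.115,0,0,-2.51,0],[0.272,0.238,-0.115,0,0,-2.51,0],[0.272,0.238,-0.115,0,0,-2.51,0]],
])

```text
t: 21.5
eef_pos: [0.6625, -0.0886, 0.1189]
tool_rot: [-0.0, 0.716, 0.698, -0.0]
contact_force: [-1.0, 0.4, -0.8]
gripper_width: 0.125
grasp_force: 78.5
```

```bash
python3 - <<'E'
from station import bot
import cv2,numpy as np
from h import *
t=bot.read_camera("top");s=bot.read_camera("side")
np.savez("pics/top2.npz",**t);np.savez("pics/side2.npz",**s)
a=cv2.resize(t["img"][110:210,265:398,::-1],(400,300),interpolation=cv2.INTER_CUBIC)
b=cv2.resize(s["img"][140:245,230:370,::-1],(400,300),interpolation=cv2.INTER_CUBIC)
cv2.imwrite("pics/g5.png",np.hstack([a,b]))
E
python3 mv.py .664 -.0875 .035 -1.36
```

```text
now [ 0.6627 -0.0885  0.119 ] t 21.6 shift [0.0011 0.0013 0.084 ] turn [-0.    0.   -0.03] q [-0.31  0.63  0.52  1.69 -0.38  0.92  0.32]
```

View pics/g5.png

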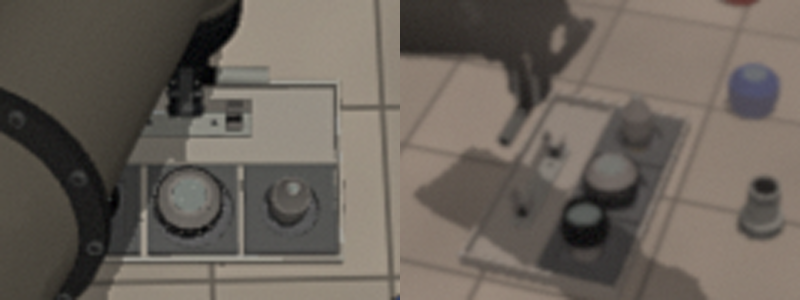

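```bash
python3 - <<'E'
from h import *
np.set_printoptions(precision=4,suppress=True)
im=C["top"]["img"].mean(2)
for c in (308,343,322,328):print(c,[(r,int(im[r,c-1:c+2].mean())) for r in range(139,160)])
f=lambda c,r,z:plane("top",(c,r),z)[:2]
for r in(143,145,146,147,149,151,153,155,156):print(r,"z34",f(325.,r,.034)[0].round(4),"z9",f(325.,r,.009)[0].round(4))
for z in(.009,.034):print(z,plane("side",((272.4+283.6)/2,(213.6+193)/2),z))
E
```

```text
308 [(139, 81), (140, 116), (141, 116), (142, 113), (143, 93), (144, 69), (145, 68), (146, 68), (147, 54), (148, 36), (149, 11), (150, 35), (151, 73), (152, 70), (153, 71), (154, 102), (155, 76), (156, 115), (157, 116), (158, 114), (159, 115)]
343 [(139, 80), (140, 116), (141, 117), (142, 113), (143, 93), (144, 68), (145, 68), (146, 68), (147, 55), (148, 45), (149, 16), (150, 37), (151, 73), (152, 70), (153, 71), (154, 105), (155, 80), (156, 115), (157, 116), (158, 115), (159, 114)]
322 [(139, 81), (140, 116), (141, 116), (142, 115), (143, 114), (144, 114), (145, 114), (146, 116), (147, 118), (148, 110), (149, 105), (150, 106), (151, 107), (152, 107), (153, 109), (154, 106), (155, 78), (156, 115), (157, 116), (158, 115), (159, 115)]
328 [(139, 76), (140, 116), (141, 116), (142, 114), (143, 115), (144, 115), (145, 115), (146, 115), (147, 114), (148, 109), (149, 106), (150, 106), (151, 108), (152, 107), (153, 110), (154, 106), (155, 79), (156, 114), (157, 117), (158, 116), (159, 115)]
143 z34 0.6727 z9 0.6815
145 z34 0.6674 z9 0.6761
146 z34 0.6648 z9 0.6734
147 z34 0.6622 z9 0.6707
149 z34 0.6569 z9 0.6654
151 z34 0.6517 z9 0.66
153 z34 0.6465 z9 0.6547
155 z34 0.6413 z9 0.6494
156 z34 0.6387 z9 0.6467
0.009 [ 0.6655 -0.0889  0.009 ]
0.034 [ 0.6549 -0.0656  0.034 ]
```

```bash
python3 - <<'E'
from h import *
np.set_printoptions(precision=4,suppress=True)
D={n:dict(np.load(f"pics/{n}2.npz")) for n in("top","side")}
im=D["top"]["img"].mean(2)
for c in(342,345,348,351):
    col=im[128:142,c-1:c+2].mean(1);print(c,col.astype(int))
g=cv2.resize(D["top"]["img"][125:145,335:360].mean(2).astype(np.float32),None,fx=8,fy=8,interpolation=cv2.INTER_CUBIC)
for seed in((345,134.5),(348,134.5)):
  for t in(15,25):
    A=blob("top",seed,t,D,12);print(A["mid"],A["wh"],A["c"],plane("top",A["c"],.121,D))
E
```

```text
342 [142 144 145 138 116 125 134 130 117  96  69 102 144 146]
345 [142 144 144 139 116 123 134 132 120  98  70 102 144 145]
348 [143 142 143 139 113 121 133 133 122 101  70 102 144 143]
351 [142 142 142 137 111 119 132 132 124 104  72 101 144 143]
[347.  129.5] [19.1667 15.8333] [347.0646 133.1568] [ 0.6649 -0.1376  0.121 ]
[346.8333 129.6667] [19.5    16.1667] [347.5988 129.3573] [ 0.6742 -0.1392  0.121 ]
[348.5833 129.5   ] [22.     15.8333] [348.2436 133.3665] [ 0.6644 -0.1403  0.121 ]
[348.3333 129.6667] [22.5    16.1667] [349.1741 129.3821] [ 0.6741 -0.1428  0.121 ]
```

servo_tool([
  [[0.001,0.0005,0.03,0,0,0,0],[0.001,0.0005,0.06,0,0,0,0],[0.001,0.0005,0.075,0,0,0,0],[0.001,0.0005,0.082,0,0,0,0],[0.001,0.0005,0.085,0,0,0,0],[0.001,0.0005,0.087,0,0,0,0],[0.001,0.0005,0.089,0,0,0,0],[0.001,0.0005,0.091,0,0,0,0],[0.001,0.0005,0.091,0,0,0,0]],
])

```text
t: 22.35
eef_pos: [0.6638, -0.0862, 0.0282]
tool_rot: [-0.0, 0.716, 0.699, -0.0]
contact_force: [-3.1, -0.4, 0.6]
gripper_width: 0.127
grasp_force: 79.5
```

servo_tool([
  [[0,-0.001,0.002,0,0,0,0],[0,-0.001,0.004,0,0,0,0],[0,-0.001,0.006,0,0,0,0],[0,-0.001,0.006,0,0,0,0]],
])

```text
t: 22.68
eef_pos: [0.6632, -0.0863, 0.022]
tool_rot: [0.0, 0.716, 0.699, 0.0]
contact_force: [-2.9, -0.5, 3.1]
gripper_width: 0.127
grasp_force: 79.8
```

servo_tool([
  [[0,-0.0005,0.002,0,0,0,0],[0,-0.0005,0.004,0,0,0,0],[0,-0.0005,0.006,0,0,0,0],[0,-0.0005,0.007,0,0,0,0],[0,-0.0005,0.007,0,0,0,0]],
])

```text
t: 23.1
eef_pos: [0.6628, -0.086, 0.0167]
tool_rot: [-0.0, 0.716, 0.699, 0.0]
contact_force: [-8.7, 1.1, 18.9]
gripper_width: 0.127
grasp_force: 82.3
```

servo_tool([
  [[0,-0.0005,0.001,0,0,0,0],[0,-0.0005,0.001,0,0,0,0],[0,-0.0005,0,0,0,0,0.15],[0,-0.0005,0,0,0,0,0.25],[0,-0.0005,0,0,0,0,0.3],[0,-0.0005,0,0,0,0,0.3],[0,-0.0005,0,0,0,0,0.3],[0,-0.0005,-0.02,0,0,0,0.3],[0,-0.0005,-0.05,0,0,0,0.3],[0,-0.0005,-0.09,0,0,0,0.3],[0.03,-0.02,-0.13,0,0,0,0.3],[0.07,-0.04,-0.15,0,0,0,0.3],[0.11,-0.05,-0.15,0,0,0,0.3],[0.15,-0.06,-0.15,0,0,0,0.3],[0.19,-0.07,-0.15,0,0,0,0.3],[0.23,-0.08,-0.15,0,0,0,0.3],[0.27,-0.08,-0.15,0,0,0,0.3],[0.31,-0.08,-0.15,0,0,0,0.3],[0.35,-0.08,-0.15,0,0,0,0.3],[0.35,-0.08,-0.15,0,0,0,0.3]],
])

```text
t: 24.77
eef_pos: [0.5894, 0.2762, 0.1641]
tool_rot: [-0.002, 0.712, 0.702, 0.001]
contact_force: [-0.4, 1.9, 0.4]
gripper_width: 0.295
grasp_force: 0.0
```

```bash
python3 - <<'E'
from station import bot
import cv2,numpy as np
from h import *
np.set_printoptions(precision=4,suppress=True)
t=bot.read_camera("top");s=bot.read_camera("side")
np.savez("pics/top3.npz",**t);np.savez("pics/side3.npz",**s)
a=cv2.resize(t["img"][125:245,250:410,::-1],(440,330),interpolation=cv2.INTER_CUBIC)
b=cv2.resize(s["img"][165:245,240:330,::-1],(360,330),interpolation=cv2.INTER_CUBIC)
cv2.imwrite("pics/g6.png",np.hstack([a,b]))
D={"top":t,"side":s}
for tol in(12,20):
    A=blob("top",(325,148.5),tol,D,14);print(A["c"],A["wh"],plane("top",A["c"],.022,D))
E
```

```text
[324.1741 149.0253] [18.1667  4.3333] [ 0.661  -0.0853  0.022 ]
[324.1981 148.9985] [18.6667  4.8333] [ 0.661  -0.0854  0.022 ]
```

View pics/g6.png

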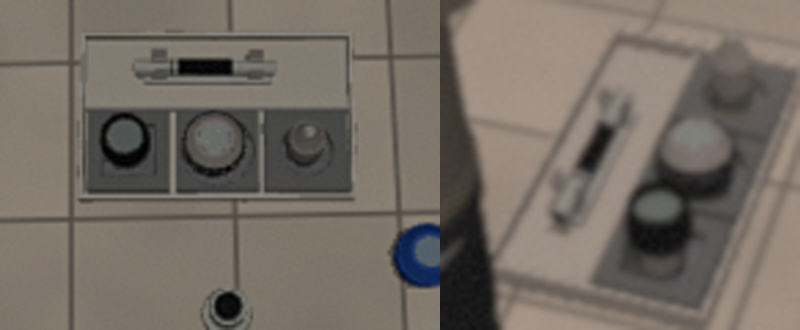

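The pen lies in both clips, with its black grip at crop (205,67). I'll check its height from the two views before handing in.

```bash
python3 - <<'E'
from h import *
np.set_printoptions(precision=4,suppress=True)
D={n:dict(np.load(f"pics/{n}3.npz")) for n in("top","side")}
A=blob("top",(324,148.7),20,D,14)
for t in(15,25):
    B=blob("side",(279,200.5),t,D,14);print(B["c"],B["wh"],tri(A["c"],B["c"],D))
for k,a,b in(("clip-axis test z19",0,0),):
    for z in(.019,.031):print(z,proj("side",[.662,-.0860,z],D),proj("top",[.662,-.086,z],D))
l=cv2.fitLine(np.array([plane("top",p,.022,D)[:2] for p in A["ct"]],np.float32),cv2.DIST_L2,0,.01,.01).ravel();print(l)
E
```

```text
[278.6003 200.5946] [6.5    9.3333] (array([ 0.6606, -0.0853,  0.0244]), np.float64(0.0008753769521077287))
[278.6114 200.6034] [ 7.1667 10.1667] (array([ 0.6606, -0.0853,  0.0244]), np.float64(0.0008369008619023854))
0.019 [278.5216 201.7435] [324.4292 149.0129]
0.031 [278.2047 198.7376] [324.4709 147.4643]
[ 0.0298  0.9996  0.661  -0.0853]
```

On the bench the same measure read 5.3 mm above the true axis, so this reading puts the pen's axis at about 19 mm, which is its seat. I'm handing in.

```bash
python3 -c "
from station import bot
print(bot.hand_in())"
```

```text
the job is handed in; nothing more can be done
None
```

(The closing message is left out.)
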